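Refit the upper hinge pin of a test enclosure's sagging door

ROBOT

A 6-joint arm with a two-finger parallel gripper is mounted at the origin on the work surface. World frame = base frame: x ahead of the robot, y to its left, z up, the work surface at z = 0. Lengths are in m, angles in rad, forces in N, time in s.
With the tool pointing down it reaches from about 0.325 to 0.85 m from the base axis. Payload 4.4 kg.
Tool frame: the origin (TCP) lies at the centre of the arm's flange, where the gripper is bolted on; the fingertips stand 199 mm ahead of it and the grasp point (between the pads) lies 180 mm ahead of it; z points along the fingers, y is the direction in which the jaws open and shut (so a half turn about z gives the same grasp; the last joint's range is limited). The gripper opens to 94 mm and grips with 3 to 60 N. Pads are 16 mm wide; open, the fingers measure 119 mm over their backs; the gripper's body (75 mm by 177 mm) begins 78 mm behind the grasp point.
Start: joints at [1.198, 0.207, 1.542, -0, 1.393, -0.15], TCP at [0.127, 0.561, 0.405] pointing down, gripper open.
Joint ranges: [-2.73, 2.73], [-0.86, 2.22], [0.23, 2.46], [-1.11, 4.25], [0.08, 2.63], [-2.82, 2.82]. Speed limits (rad/s): [2.79, 2.79, 3.14, 3.14, 3.14, 3.14].

INTERFACE

Orientations are given as a rotation vector (axis times angle).
In Python, from plant import * gives the robot as it stands.
- The arm moves only by the tool send_rows, never from a script. Its argument "motion" is text: rows parted by semicolons, each of 7 numbers parted by spaces: the shift along the tool's x, y, z in mm, then the turn, a rotation vector about the tool's x, y, z in degrees, then the opening, from -1 (shut) to 1 (fully open). In form: dx dy dz ax ay az gripper; .... A call has 1 to 20 rows; each row shifts and turns the commanded pose from where the row before left it, along the tool's axes as they then stand; what a row does not reach is not made up. A row lasts 1/12 s, in which the tool goes at most 41.7 mm and 7.16 degrees, less where a joint would pass 70% of its speed; a pose out of reach is approached as far as the arm can. A call with a gripper value outside its range is refused whole. The fingers move at their own pace and stop on an object; the grip force is fixed at half the most. Time passes only in rows, so rows that do not move let the fingers close. It gives the time, the measured TCP pose, the force and the opening at its end, in the units of the state.
- state(): the state, without advancing time (a new reading comes with each control period).
- snapshot(name): name is "scene" or "top" or "wrist"; returns the picture (480x640x3 uint8, red, green, blue); there is no depth.
- camera_params(name): a dict with "fx", "fy", "cx", "cy" (pixels), "camera_from_world" (4x4, takes a point from world to camera coordinates). Camera axes: x right, y down, z forward; pixel columns grow to the right and rows downward; lengths in m; the calibration is good to about 2 mm. A picture is of the moment at which its call begins: read the wrist's pose just before it. camera_params takes no time and is no camera call; for the wrist camera it gives the pose at the moment of the call.
- sign_off(): hands the job in, once; it reports no verdict.
The state is a dict: "clock": time; "joint_positions": joint angles; "joint_velocities": joint speeds; "joint_efforts": joint torques, N m; "tool_pos": TCP position; "ee_rot": TCP orientation; "wrist_force": force on the tool from outside, world axes, zero at the start; "ft_torque": the same for the moment, N m; "grip_width": finger opening in m.
Only numpy, scipy, OpenCV 4.12 (cv2) and the standard library are available. Lean on these libraries where they do the work, as an engineer would, in place of code of your own. Each camera call takes 0.05 s, during which the arm holds its last target.

TASK

The front door of the test enclosure has dropped because its upper hinge pin is out. Take the long hinge pin from the perforated channel, start it in the door's knuckle, draw the door back up until the frame's knuckle underneath lines up, and thread the pin down through both until its knob sits fully home; then let go of it. Work by feel without forcing the pin, leave the short spare pin where it is parked, and do not disturb the wrench, the parts tray or the multimeter.

Things in the scene. Friction and masses are not known exactly. Their poses are not given: they have to be found in the camera images.
- pin: The long hinge pin, bare steel, 70 g: knurled knob 18 mm in diameter, 28 mm tall, on a straight shaft 8 mm in diameter, 44 mm long, whose last 1 mm tapers to a flat end 7 mm across. Origin on the axis at the knob's underside (the shoulder); z along the axis, up through the knob. Starts upright in an end hole of the channel, shoulder on the channel's top, 0.7 mm of play.
- pin_tip (a point): Centre of the flat lower end of the long pin's shaft, 44 mm below its origin.
- door_eye (a point): Centre of the upper mouth of the 9.2 mm upright through hole in the door's upper hinge knuckle, a steel block 20 x 20 mm, 16 mm high. It starts about 224 mm above the bench, 19 mm above the frame. The dropped door leans about its lower hinge, so this knuckle moves sideways along the enclosure's y; friction holds it where left; 1 to 7 N moves it, most towards +y, e.g. by the pin standing in it.
- enclosure: Fixed profile frame, 200 (x) x 270 (y) x 205 mm; origin under its centre, z up, door on the -x side. The frame's upper knuckle, a block 20 (x) x 34 (y) x 16 mm with the same 9.2 mm hole, lies 2 mm below the door's. Its leaf is clamped in oblong holes: its hole is 1.5 to 17 mm to the +y side of the dropped door's, same x, half hidden, unmeasured. Press the pin on door or frame with less than 30 N.
- channel: Perforated steel channel lying on the bench as a holder, fixed, 170 mm long (y), 45 mm wide (x), top at 70 mm. Origin at the centre of its underside. Four 9.5 mm holes along its middle at y = -54, -18, 18, 54 mm; the long pin and the spare pin stand in the two end holes, either way round.
- spare_pin: Short spare pin: knob 12 mm in diameter and 20 mm tall, shaft 6 mm in diameter, 24 mm long. Origin at the underside of the knob. Parked in the other end hole of the channel; not to be used or moved.
- wrench: Open-ended wrench 160 mm long lying on the bench in front of the enclosure; origin under its middle. Leave alone.
- tray: Grey parts tray with screws, 120 x 90 x 32 mm, on the bench; origin under its middle. Leave alone.
- meter: Handheld multimeter 170 x 82 x 36 mm lying on the bench; origin under its middle. Leave alone.

How it is judged:
By the outcome, as a careful person would: the job done as asked, in the order asked, and still so for the second after the job is handed in, with the robot touching nothing.
It also fails if it takes over 58 s, if anything falls off the work surface, if the arm or the gripper's body presses on something with over 40 N, if the wrist force passes 120 N, or if a joint passes its speed limit or range.

## Working session

There is one attempt and no reset: what is moved stays moved. The work goes in short steps, Python scripts to look and compute and a tool call to move; the robot and the scene stay as the last step left them, time stands still between calls to the robot, and variables do not carry over. Pictures are saved under pics/ and viewed, and the job is handed in when it is done.

Besides the shell and the picture viewer there is one more tool, called after ">>>" in YAML: its name, and indented under it one key for each argument. send_rows: Moves the arm, as the interface text tells. Its arguments: {"type":"object","properties":{"motion":{"type":"string"}},"required":["motion"]}

```bash
mkdir -p pics; ls
python3 - <<'E'
from plant import *
import cv2
print(state())
for n in ["scene","top","wrist"]:
    p=camera_params(n);print(n,p)
    cv2.imwrite(f"pics/{n}0.png",cv2.cvtColor(snapshot(n),cv2.COLOR_RGB2BGR))
E
```

```text
pics
{'clock': 0.0, 'joint_positions': array([ 1.19849340e+00,  2.07428150e-01,  1.54296193e+00, -1.40703535e-05,
        1.39348751e+00, -1.50498153e-01]), 'joint_velocities': array([ 0.0012335 , -0.0007376 ,  0.00079093,  0.0003365 ,  0.00103673,
        0.00161698]), 'joint_efforts': array([-9.46540808e-05, -3.70890248e+01, -2.81408715e+01,  6.97641098e-02,
        3.63831490e-02, -1.47731521e-04]), 'tool_pos': array([0.12637256, 0.56056793, 0.40348189]), 'ee_rot': array([-0.34762837, -3.12171763,  0.00347223]), 'wrist_force': array([0.23178003, 0.66173142, 0.18052074]), 'ft_torque': array([ 0.00874679, -0.00882855, -0.03399827]), 'grip_width': 0.0939839147165112}
scene {'fx': 559.3480205518673, 'fy': 559.3480205518673, 'cx': 324.2280644032423, 'cy': 234.87896466095336, 'camera_from_world': array([[-0.97766823,  0.20971007,  0.0136574 ,  0.57200503],
       [ 0.11715695,  0.59783087, -0.79301482,  0.05906112],
       [-0.17446801, -0.77370533, -0.60904924,  1.36533908],
       [ 0.        ,  0.        ,  0.        ,  1.        ]])}
top {'fx': 515.9325249511483, 'fy': 515.9325249511483, 'cx': 317.79410370551574, 'cy': 242.1065901491193, 'camera_from_world': array([[ 1.04860383e-03, -9.99575504e-01, -2.91154817e-02,
        -2.43132521e-02],
       [-9.93696516e-01,  2.22226063e-03, -1.12081651e-01,
         5.61437102e-01],
       [ 1.12098775e-01,  2.90494819e-02, -9.93272366e-01,
         1.44798986e+00],
       [ 0.00000000e+00,  0.00000000e+00,  0.00000000e+00,
         1.00000000e+00]])}
wrist {'fx': 416.82426387783624, 'fy': 416.82426387783624, 'cx': 324.7306992449801, 'cy': 243.78661034646046, 'camera_from_world': array([[ 0.21894506,  0.97573251, -0.00302045, -0.57309726],
       [ 0.93907206, -0.20987618,  0.27220516, -0.03110181],
       [ 0.2649655 , -0.06243439, -0.9622345 ,  0.39299273],
       [ 0.        ,  0.        ,  0.        ,  1.        ]])}
```

View pics/scene0.png

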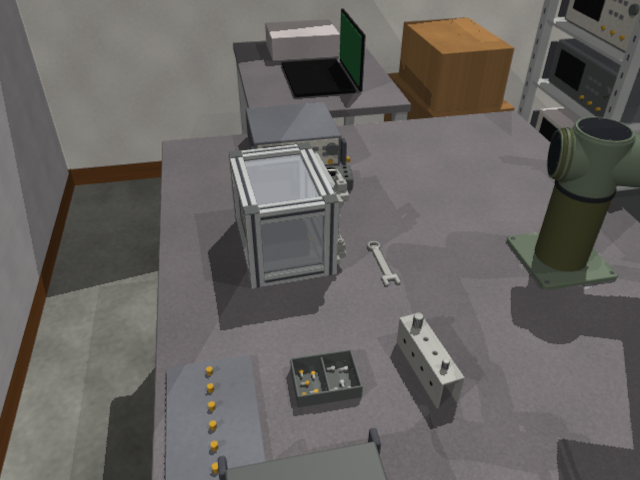

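View pics/top0.png

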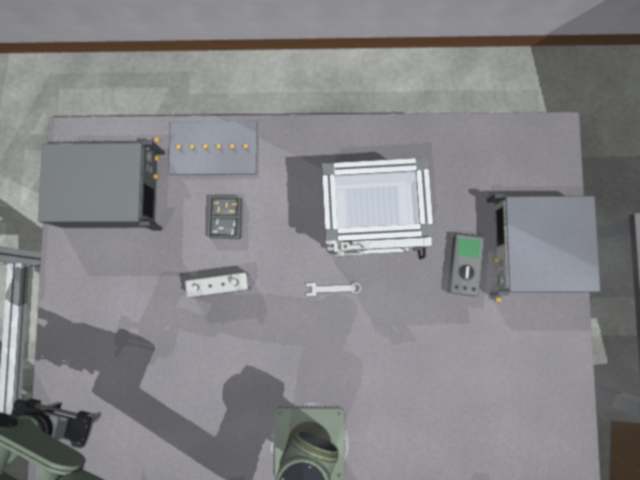

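View pics/wrist0.png

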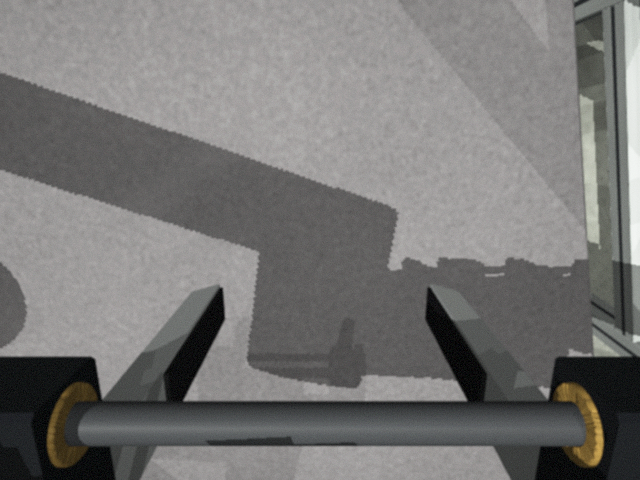

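Run:
```python
import cv2,numpy as np
s=cv2.imread("pics/scene0.png");t=cv2.imread("pics/top0.png")
a=cv2.resize(s[300:420,380:480],None,fx=5,fy=5,interpolation=3)
cv2.imwrite("pics/c1.png",a)
b=cv2.resize(t[260:305,175:260],None,fx=8,fy=8,interpolation=3)
c=cv2.resize(t[230:265,315:435],None,fx=6,fy=6,interpolation=3)
cv2.imwrite("pics/c2.png",b);cv2.imwrite("pics/c3.png",c)
cv2.imwrite("pics/c4.png",cv2.resize(s[140:280,300:370],None,fx=4,fy=4,interpolation=3))
```

```text
(no output)
```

View pics/c1.png

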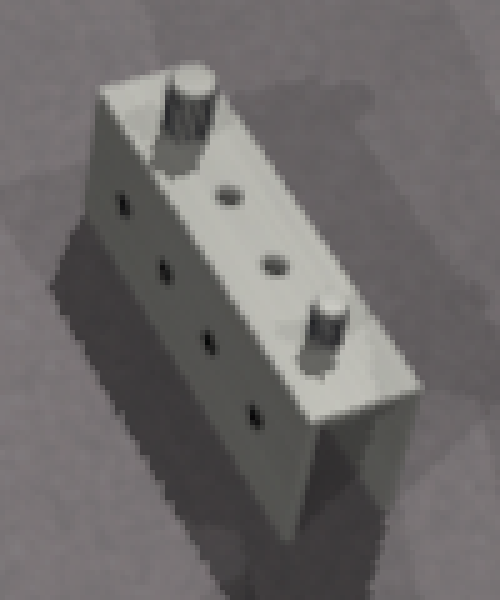

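View pics/c2.png

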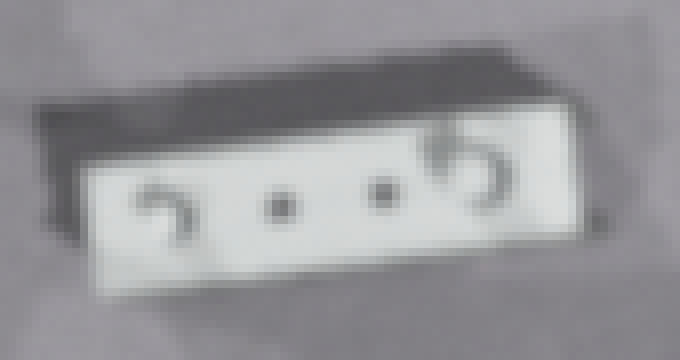

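View pics/c3.png

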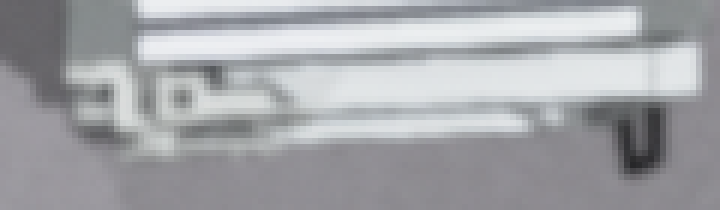

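View pics/c4.png

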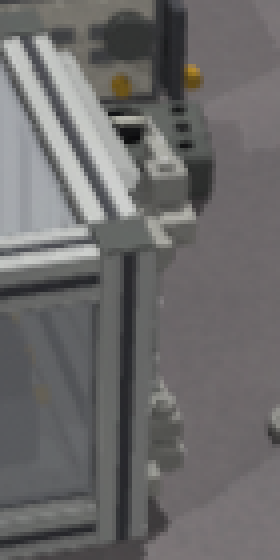

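```bash
cat > h.py <<'E'
from plant import *
import numpy as np, cv2
from scipy.spatial.transform import Rotation as R
def ray(n,u,v,z,p=None):
    p=p or camera_params(n); T=p["camera_from_world"]; Rm=T[:3,:3];c=-Rm.T@T[:3,3]
    d=Rm.T@np.array([(u-p["cx"])/p["fx"],(v-p["cy"])/p["fy"],1]); return c+d*(z-c[2])/d[2]
def proj(n,X,p=None):
    p=p or camera_params(n); q=p["camera_from_world"]@np.r_[X,1]; return np.array([p["fx"]*q[0]/q[2]+p["cx"],p["fy"]*q[1]/q[2]+p["cy"]])
def cam(n): T=camera_params(n)["camera_from_world"]; return -T[:3,:3].T@T[:3,3]
def rel(target,yawy=None):
    s=state(); r=R.from_rotvec(s["ee_rot"]); M=r.as_matrix()
    print("t %.2f tcp"%s["clock"],s["tool_pos"].round(4),"yaw_y %.2f"%np.degrees(np.arctan2(M[1,1],M[0,1])),"z",M[:,2].round(4),"F",s["wrist_force"].round(2),"g",round(s["grip_width"],4))
    print("shift mm (tool)",(M.T@(np.array(target)-s["tool_pos"])*1000).round(1))
    if yawy is not None:
        a=np.radians(yawy); Y=np.array([np.cos(a),np.sin(a),0]);Z=np.array([0,0,-1]);X=np.cross(Y,Z)
        print("turn deg",np.degrees((r.inv()*R.from_matrix(np.c_[X,Y,Z])).as_rotvec()).round(2))
def save(n,f):
    s=state();p=camera_params(n);im=cv2.cvtColor(snapshot(n),cv2.COLOR_RGB2BGR);cv2.imwrite(f"pics/{f}.png",im)
    import pickle;pickle.dump((s,p),open(f"pics/{f}.pkl","wb"));return im
E
python3 - <<'E'
from h import *
for u,v in [(281,207),(383,194)]: print(ray("top",175+u/8,260+v/8,.07))
a=ray("top",175+281/8,260+207/8,.07);b=ray("top",175+383/8,260+194/8,.07)
print("pin",b+(b-a),"len",np.linalg.norm(b-a))
print("door",ray("top",345.3,246.3,.224))
c=[ray("top",324,163,.205),ray("top",429,159,.205),ray("top",326,240,.205),ray("top",430,236,.205)];print(c)
print("wristcam",cam("wrist"))
s=state();M=R.from_rotvec(s["ee_rot"]).as_matrix();print("cam in tool",M.T@(cam("wrist")-s["tool_pos"]), "fwd in tool",M.T@camera_params("wrist")["camera_from_world"][2,:3])
E
```

```text
[0.43519    0.27373004 0.07      ]
[0.43970283 0.23815527 0.07      ]
pin [0.44421566 0.20258049 0.07      ] len 0.03585986862011743
door [ 0.52902693 -0.09866597  0.224     ]
[array([ 0.74648859, -0.04547702,  0.205     ]), array([ 0.75513115, -0.31411785,  0.205     ]), array([ 0.54712226, -0.05047346,  0.205     ]), array([ 0.55663527, -0.31205719,  0.205     ])]
wristcam [0.05057413 0.57725001 0.38502536]
cam in tool [ 0.07760149 -0.0004553   0.01876181] fwd in tool [-2.72504257e-01 -7.15481088e-04  9.62154311e-01]
```

Run:
```python
from h import *
rel([.444,.2026,.38],92)
```

```text
t 0.15 tcp [0.1264 0.5607 0.4038] yaw_y 77.29 z [-6.0e-04 -1.6e-03 -1.0e+00] F [-0.86  1.07 -0.25] g 0.0941
shift mm (tool) [-388.6 -279.4   24.1]
turn deg [ -0.1   -0.03 -14.71]
```

>>> send_rows:
  motion: "-24.3 -17.5 1.5 0 0 0 0;-24.3 -17.5 1.5 0 0 0 0;-24.3 -17.5 1.5 0 0 0 0;-24.3 -17.5 1.5 0 0 0 0;-24.3 -17.5 1.5 0 0 0 0;-24.3 -17.5 1.5 0 0 0 0;-24.3 -17.5 1.5 0 0 0 0;-24.3 -17.5 1.5 0 0 0 0;-24.3 -17.5 1.5 0 0 0 0;-24.3 -17.5 1.5 0 0 0 0;-24.3 -17.5 1.5 0 0 0 0;-24.3 -17.5 1.5 0 0 0 0;-24.3 -17.5 1.5 0 0 0 0;-24.3 -17.5 1.5 0 0 0 0;-24.3 -17.5 1.5 0 0 0 0;-24.3 -17.5 1.5 0 0 0 0;0 0 0 0 0 -4.9 0;0 0 0 0 0 -4.9 0;0 0 0 0 0 -4.9 0;0 0 0 0 0 0 0"

```text
clock: 1.82
tool_pos: [0.4442, 0.2019, 0.3802]
ee_rot: [0.055, -3.14, 0.0]
wrist_force: [-0.1, -0.7, 0.3]
grip_width: 0.0472
```

Run:
```python
from h import *
rel([.444,.2026,.38],92)
save("wrist","w1")
print(proj("wrist",[.444,.2026,.098]),proj("wrist",[.444,.2026,.07]))
```

```text
t 1.82 tcp [0.4442 0.2019 0.3802] yaw_y 92.02 z [-8.e-04 -2.e-04 -1.e+00] F [-0.09 -0.69  0.3 ] g 0.0472
shift mm (tool) [0.2 0.7 0.2]
turn deg [-0.01 -0.05  0.02]
[327.24351119 248.626112  ] [327.06218134 237.69036672]
```

View pics/w1.png

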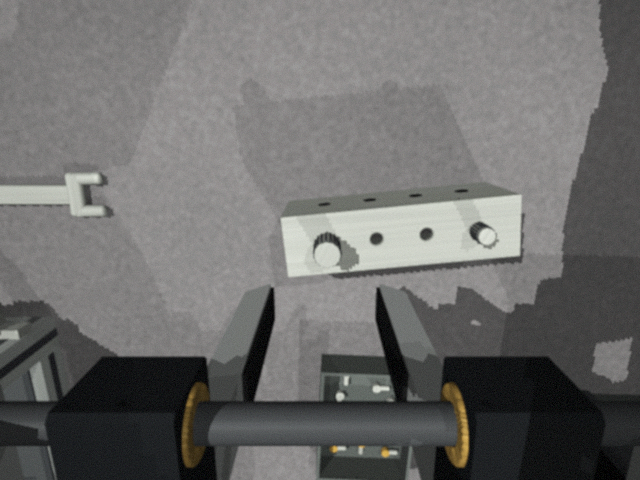

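Run:
```python
import cv2
t=cv2.imread("pics/w1.png")
cv2.imwrite("pics/c5.png",cv2.resize(t[220:290,280:380],None,fx=7,fy=7,interpolation=2))
```

```text
(no output)
```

View pics/c5.png

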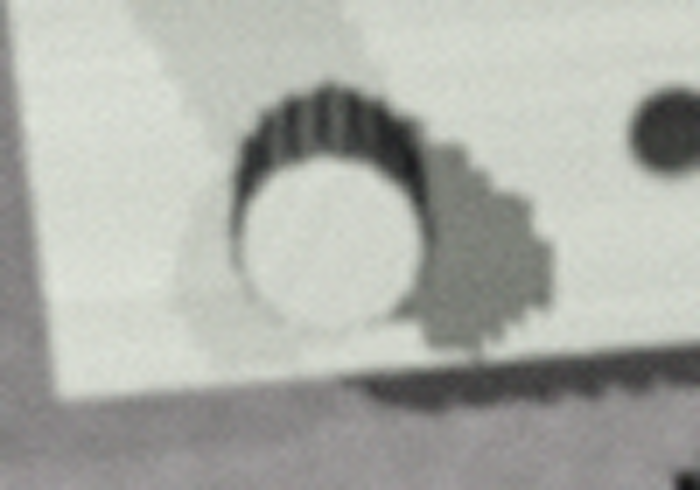

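Run:
```python
from h import *
P=ray("wrist",327.6,254.9,.098);print(P)
# holes
print(ray("wrist",280+672/7,220+132/7,.07), ray("wrist",427,234,.07))
rel([P[0],P[1],.272],92)
```

```text
[0.4483197  0.20298893 0.098     ]
[0.44366878 0.23806147 0.07      ] [0.43879177 0.27461079 0.07      ]
t 1.87 tcp [0.4441 0.2021 0.3803] yaw_y 91.87 z [-7.e-04 -2.e-04 -1.e+00] F [0.19 0.34 0.75] g 0.0471
shift mm (tool) [ -4.3   0.8 108.3]
turn deg [-0.01 -0.04 -0.13]
```

>>> send_rows:
  motion: "-2 0.4 14 0 0 0 0;-2 0.4 14 0 0 0 0;0 0 14 0 0 0 0;0 0 14 0 0 0 0;0 0 10 0 0 0 0;0 0 6 0 0 0 0;0 0 2 0 0 0 0;0 0 0 0 0 0 0"

```text
clock: 2.53
tool_pos: [0.448, 0.2032, 0.3063]
ee_rot: [0.054, -3.14, 0.0]
wrist_force: [0.5, -0.3, 1.1]
grip_width: 0.0468
```

Run:
```python
from h import *
rel([.4483,.203,.272],92)
t=save("wrist","w2")
cv2.imwrite("pics/c6.png",cv2.resize(t[200:400,220:420],None,fx=3,fy=3,interpolation=2))
```

```text
t 2.53 tcp [0.448  0.2032 0.3063] yaw_y 91.97 z [-8.e-04 -2.e-04 -1.e+00] F [ 0.46 -0.33  1.06] g 0.0468
shift mm (tool) [-0.3 -0.3 34.3]
turn deg [-0.01 -0.05 -0.03]
```

View pics/c6.png

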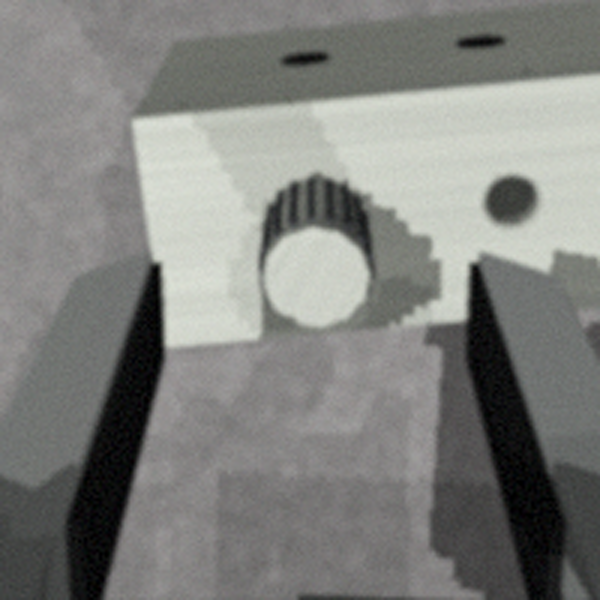

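Run:
```python
from h import *
P=ray("wrist",325.7,292.3,.098);print(P)
rel([P[0],P[1],.272],92)
for d in (-8,0,8):
  print(d,proj("wrist",[.448-d/1000,.2032+.0234,.3063-.199]))
```

```text
[0.44917596 0.20281652 0.098     ]
t 2.58 tcp [0.4483 0.2033 0.3069] yaw_y 91.97 z [ 5.e-04  1.e-04 -1.e+00] F [-0.82  1.05 -0.05] g 0.0474
shift mm (tool) [-0.8 -0.5 34.9]
turn deg [ 0.    0.03 -0.03]
-8 [375.36377396 314.91426373]
0 [376.53518142 299.29467724]
8 [377.73303438 283.32246552]
```

>>> send_rows:
  motion: "-0.6 -0.4 8 0 0 0 0;0 0 8 0 0 0 0;0 0 8 0 0 0 0;0 0 6 0 0 0 0;0 0 3.5 0 0 0 0;0 0 1 0 0 0 0;0 0 0 0 0 0 0;0 0 0 0 0 0 -1;0 0 0 0 0 0 -1;0 0 0 0 0 0 -1;0 0 0 0 0 0 -1;0 0 0 0 0 0 -1;0 0 0 0 0 0 -1;0 0 0 0 0 0 -1"

```text
clock: 3.75
tool_pos: [0.4489, 0.2029, 0.2724]
ee_rot: [-0.054, 3.141, 0.0]
wrist_force: [-0.4, 0.5, 1.7]
grip_width: 0.0174
```

Run:
```python
from h import *
rel([.449,.203,.272],92)
t=save("wrist","w3")
cv2.imwrite("pics/c7.png",cv2.resize(t[200:400,220:420],None,fx=3,fy=3,interpolation=2))
```

```text
t 3.75 tcp [0.4489 0.2029 0.2724] yaw_y 91.99 z [ 6.e-04  3.e-04 -1.e+00] F [-0.4   0.53  1.68] g 0.0174
shift mm (tool) [-0.1  0.1  0.4]
turn deg [ 0.01  0.03 -0.01]
```

View pics/c7.png

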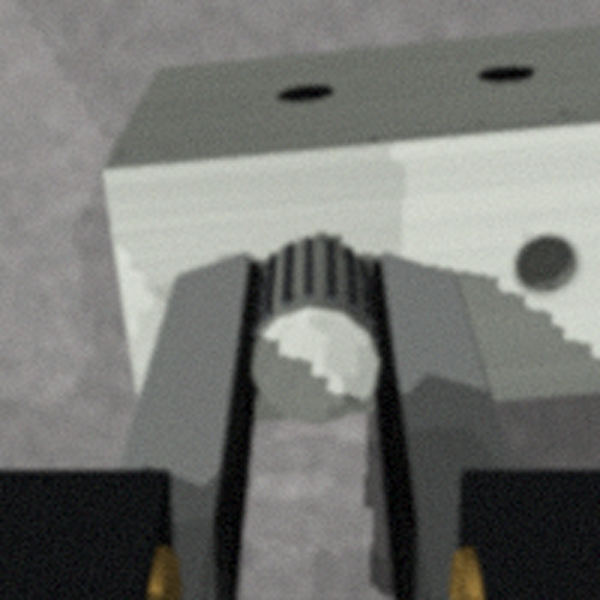

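>>> send_rows:
  motion: "0 0 -3 0 0 0 -1;0 0 -6 0 0 0 -1;0 0 -10 0 0 0 -1;0 0 -14 0 0 0 -1;0 0 -22 0 0 0 -1;0 0 -25 0 0 0 -1;0 0 -25 0 0 0 -1;0 0 -25 0 0 0 -1;0 0 -25 0 0 0 -1;0 0 -25 0 0 0 -1;0 0 -20 0 0 0 -1;0 0 -12 0 0 0 -1;0 0 -6 0 0 0 -1;0 0 0 0 0 0 -1"

```text
clock: 4.97
tool_pos: [0.4488, 0.2028, 0.4917]
ee_rot: [-0.055, 3.138, 0.001]
wrist_force: [0.0, -0.1, -0.3]
grip_width: 0.0176
```

Run:
```python
from h import *
rel([.510,-.1,.49],92)
t=save("wrist","w4")
```

```text
t 4.97 tcp [0.4488 0.2028 0.4917] yaw_y 91.99 z [ 2.6e-03  5.0e-04 -1.0e+00] F [ 0.04 -0.13 -0.3 ] g 0.0176
shift mm (tool) [ -50.6 -304.8    1.7]
turn deg [ 0.03  0.15 -0.01]
```

View pics/w4.png

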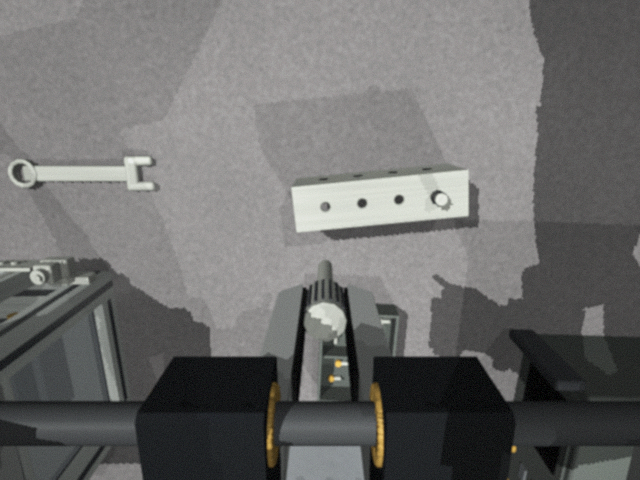

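>>> send_rows:
  motion: "-2 -12 0 0 0 0 -1;-4 -24 0 0 0 0 -1;-4.5 -27 0 0 0 0 -1;-4.5 -27 0 0 0 0 -1;-4.5 -27 0 0 0 0 -1;-4.5 -27 0 0 0 0 -1;-4.5 -27 0 0 0 0 -1;-4.5 -27 0 0 0 0 -1;-4.5 -27 0 0 0 0 -1;-4.5 -27 0 0 0 0 -1;-4 -24 0 0 0 0 -1;-3 -18 0 0 0 0 -1;-2 -10 0 0 0 0 -1;0 0 0 0 0 0 -1;0 0 0 0 0 0 -1"

```text
clock: 6.27
tool_pos: [0.5102, -0.0991, 0.4888]
ee_rot: [0.053, -3.139, -0.003]
wrist_force: [0.7, 0.6, -0.2]
grip_width: 0.0174
```

Run:
```python
from h import *
rel([.510,-.1,.49],92)
t=save("wrist","w5")
cv2.imwrite("pics/c8.png",cv2.resize(t[150:350,220:420],None,fx=3,fy=3,interpolation=2))
```

```text
t 6.27 tcp [ 0.5102 -0.0991  0.4888] yaw_y 91.95 z [-0.0026  0.0017 -1.    ] F [ 0.72  0.63 -0.16] g 0.0174
shift mm (tool) [ 0.2 -0.9 -1.2]
turn deg [ 0.1  -0.14 -0.05]
```

View pics/w5.png

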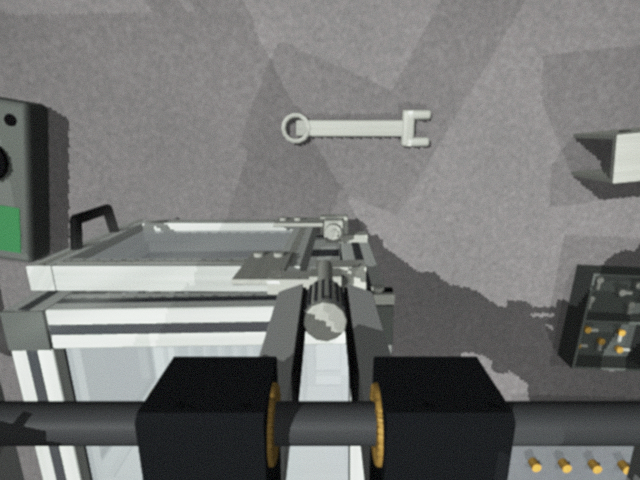

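View pics/c8.png

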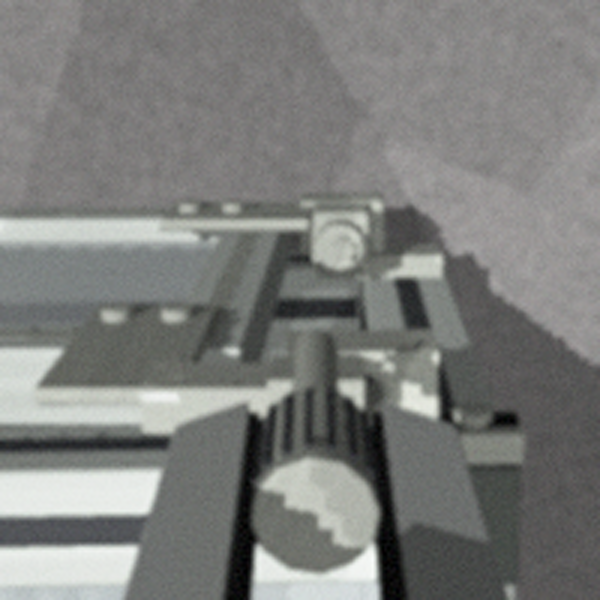

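>>> send_rows:
  motion: "-8 0 -1 0 0 0 -1;-15 0 0 0 0 0 -1;-15 0 0 0 0 0 -1;-7 0 0 0 0 0 -1;0 0 0 0 0 0 -1;0 0 0 0 0 0 -1"

```text
clock: 6.82
tool_pos: [0.5554, -0.0969, 0.4909]
ee_rot: [0.057, -3.14, -0.0]
wrist_force: [-0.8, 0.4, -0.2]
grip_width: 0.0173
```

Run:
```python
from h import *
rel([.555,-.1,.49],92)
t=save("wrist","w6")
cv2.imwrite("pics/c9.png",cv2.resize(t[130:330,220:420],None,fx=3,fy=3,interpolation=2))
s=save("scene","s6")
cv2.imwrite("pics/c10.png",cv2.resize(s[110:250,260:400],None,fx=4,fy=4,interpolation=2))
s=save("top","t6")
cv2.imwrite("pics/c11.png",cv2.resize(s[200:300,280:400],None,fx=5,fy=5,interpolation=2))
```

```text
t 6.82 tcp [ 0.5554 -0.0969  0.4909] yaw_y 92.07 z [-9.e-04  3.e-04 -1.e+00] F [-0.82  0.42 -0.18] g 0.0173
shift mm (tool) [ 0.5 -3.1  0.9]
turn deg [ 0.02 -0.05  0.07]
```

View pics/c9.png

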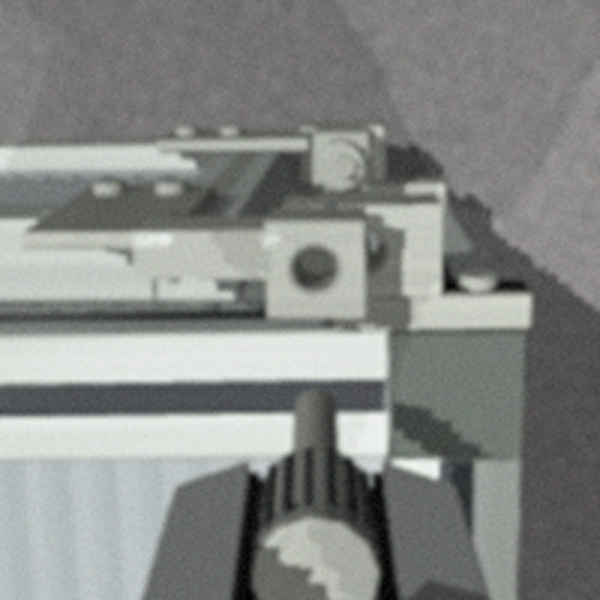

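View pics/c10.png

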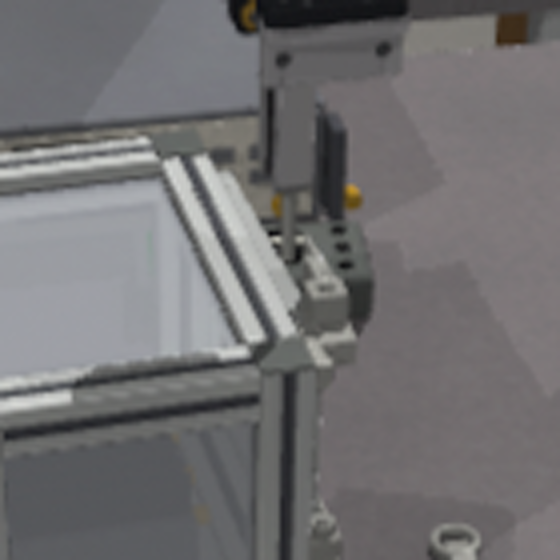

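Run:
```python
from h import *
import pickle
t=cv2.imread("pics/w6.png")
cv2.imwrite("pics/c12.png",cv2.resize(t[190:280,295:375],None,fx=7,fy=7,interpolation=2))
s,p=pickle.load(open("pics/w6.pkl","rb"))
print("eye",ray("wrist",325.3,218.7,.224,p))
print("fr",ray("wrist",345.7,211.7,.206,p))
print("tip",ray("wrist",324.7,261.7,.2449,p))
```

```text
eye [ 0.53178694 -0.0984281   0.224     ]
fr [ 0.53057216 -0.08520381  0.206     ]
tip [ 0.55242761 -0.09800851  0.2449    ]
```

View pics/c12.png

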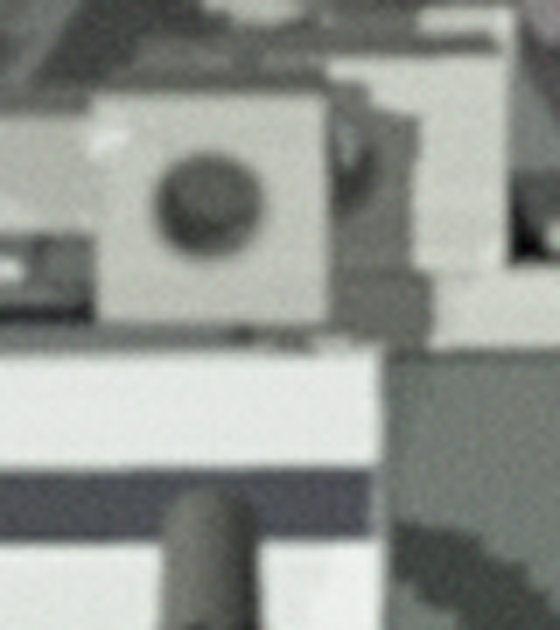

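View pics/c11.png

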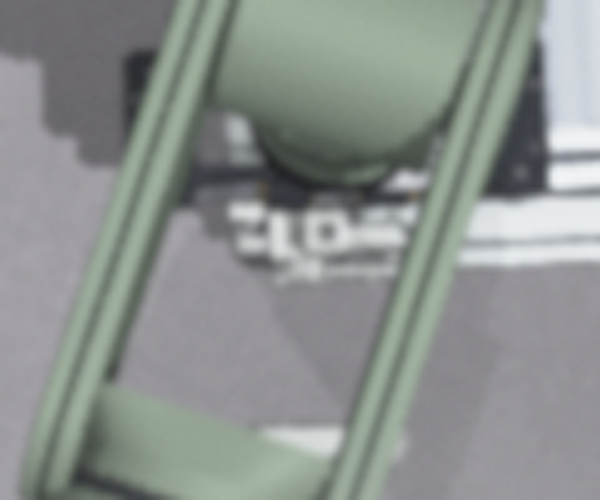

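Run:
```python
from h import *
import pickle
s,p=pickle.load(open("pics/w6.pkl","rb"))
e=ray("wrist",325.0,219.1,.224,p)
print("eye",e)
f=ray("wrist",348.6,212.9,.206,p); print("fr edge",f, "centre y",f[1]-.0046, "dy", f[1]-.0046-e[1])
t=ray("wrist",295+211/7,259.6,.2449,p); tip=t+[.0035,0,0];print("tip",tip,"tcp",s["tool_pos"])
for z in (.2449,.2929):print(proj("wrist",[s["tool_pos"][0],s["tool_pos"][1],z],p))
# knob top centre
print("knobtop",ray("wrist",220+318/3,130+570/3,.4909-.199-.003+.028,p))
rel([s["tool_pos"][0]+e[0]-tip[0],s["tool_pos"][1]+e[1]-tip[1],.49],92)
```

```text
eye [ 0.5320423  -0.09860121  0.224     ]
fr edge [ 0.53129401 -0.08327979  0.206     ] centre y -0.08787979075713886 dy 0.01072141508789455
tip [ 0.55465389 -0.09780208  0.2449    ] tcp [ 0.55542001 -0.09689205  0.49091209]
[326.444958   266.70871237]
[326.77902253 300.20315764]
knobtop [ 0.55375425 -0.09737079  0.3169    ]
t 6.97 tcp [ 0.5548 -0.0974  0.4912] yaw_y 92.01 z [-4.e-04  0.e+00 -1.e+00] F [-0.43 -0.42 -0.15] g 0.017
shift mm (tool) [22.   0.5  1.2]
turn deg [ 0.   -0.02  0.01]
```

>>> send_rows:
  motion: "4 0 0 0 0 0 -1;7 0 3 0 0 0 -1;7 0 4 0 0 0 -1;4.5 0 3 0 0 0 -1;0 0 2 0 0 0 -1;0 0 0 0 0 0 -1;0 0 0 0 0 0 -1"

```text
clock: 7.55
tool_pos: [0.5326, -0.0985, 0.479]
ee_rot: [0.054, -3.141, -0.0]
wrist_force: [-0.1, 0.2, -1.0]
grip_width: 0.0174
```

Run:
```python
from h import *
rel([.533,-.098,.49],92)
t=save("wrist","w7")
cv2.imwrite("pics/c13.png",cv2.resize(t[210:310,285:375],None,fx=6,fy=6,interpolation=2))
s=save("scene","s7")
cv2.imwrite("pics/c14.png",cv2.resize(s[130:220,300:370],None,fx=7,fy=7,interpolation=2))
```

```text
t 7.55 tcp [ 0.5326 -0.0985  0.479 ] yaw_y 91.98 z [-0.e+00  1.e-04 -1.e+00] F [-0.07  0.15 -0.96] g 0.0174
shift mm (tool) [ -0.4   0.5 -11. ]
turn deg [ 0.01 -0.   -0.02]
```

View pics/c13.png

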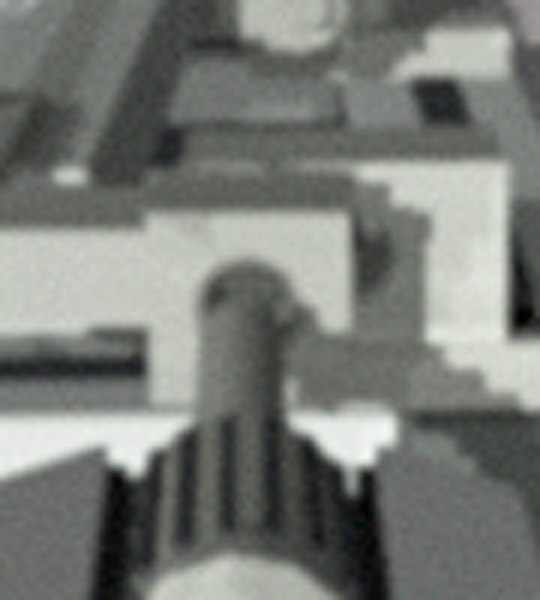

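View pics/c14.png

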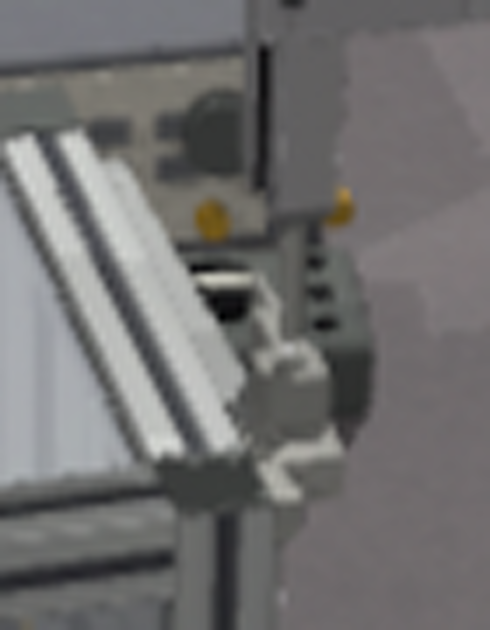

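Run:
```python
from h import *
import pickle
s,p=pickle.load(open("pics/w7.pkl","rb"))
a=ray("wrist",326.5,253.0,.224,p); print("eye",a+[.0046,0,0])
for u in (145,352): print("block edges",ray("wrist",285+u/6,210+300/6,.224,p)[1])
print("hole L",ray("wrist",285+198/6,210+295/6,.224,p)[1]+.0046)
for u in (203,284): print("pin edges",ray("wrist",285+u/6,210+330/6,.24,p))
for v in (264,270,276): print("tip",ray("wrist",326,210+v/6,.233,p)+[.0035,0,0])
# shaft predicted
for z in (.224,.233,.276): print(z, (proj("wrist",[.5318,-.0990,z],p)-[285,210])*6)
```

```text
eye [ 0.53196825 -0.09868506  0.224     ]
block edges -0.10884223961035401
block edges -0.08830740990121548
hole L -0.09900049111093129
pin edges [ 0.52960378 -0.10292858  0.24      ]
pin edges [ 0.52933377 -0.09541157  0.24      ]
tip [ 0.52871555 -0.09907845  0.233     ]
tip [ 0.52931265 -0.09905669  0.233     ]
tip [ 0.52991057 -0.09903489  0.233     ]
0.224 [244.18902769 300.55165553]
0.233 [244.31506933 329.65656928]
0.276 [245.06926616 503.81198496]
```

Run:
```python
import cv2
t=cv2.imread("pics/w7.png")
cv2.imwrite("pics/c15.png",cv2.convertScaleAbs(cv2.resize(t[240:285,305:350],None,fx=13,fy=13,interpolation=2),alpha=1.3))
```

```text
(no output)
```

View pics/c15.png

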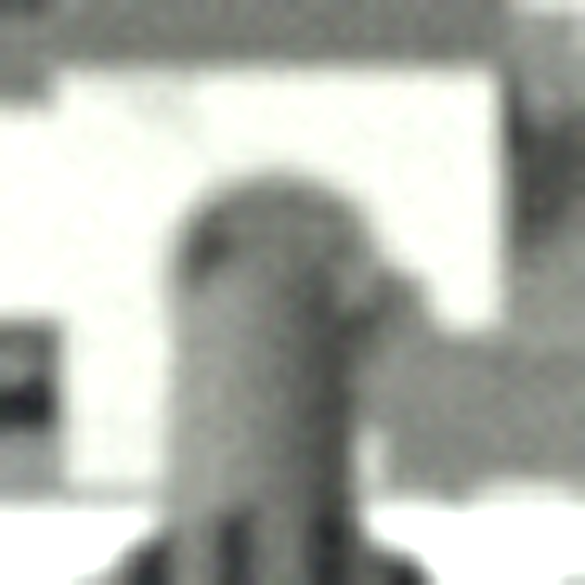

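>>> send_rows:
  motion: "-0.2 0.4 2 0 0 0 -1;0 0 2 0 0 0 -1;0 0 1.5 0 0 0 -1;0 0 1 0 0 0 -1;0 0 1 0 0 0 -1;0 0 0.5 0 0 0 -1;0 0 0 0 0 0 -1;0 0 0 0 0 0 -1"

```text
clock: 8.32
tool_pos: [0.533, -0.0981, 0.4711]
ee_rot: [0.055, -3.141, 0.0]
wrist_force: [0.0, 0.3, -0.3]
grip_width: 0.0172
```

>>> send_rows:
  motion: "0 0 1 0 0 0 -1;0 0 1 0 0 0 -1;0 0 0.5 0 0 0 -1;0 0 0 0 0 0 -1"

```text
clock: 8.65
tool_pos: [0.5329, -0.0981, 0.4685]
ee_rot: [0.054, -3.141, -0.0]
wrist_force: [-0.2, -0.1, -1.7]
grip_width: 0.0173
```

>>> send_rows:
  motion: "0 0 1 0 0 0 -1;0 0 0.5 0 0 0 -1;0 0 0 0 0 0 -1"

```text
clock: 8.9
tool_pos: [0.5329, -0.098, 0.467]
ee_rot: [0.055, -3.141, -0.0]
wrist_force: [0.6, 1.0, -1.2]
grip_width: 0.0172
```

Run:
```python
from h import *
rel([.533,-.098,.46],92)
t=save("wrist","w8")
cv2.imwrite("pics/c16.png",cv2.convertScaleAbs(cv2.resize(t[235:300,295:360],None,fx=9,fy=9,interpolation=2),alpha=1.2))
```

```text
t 8.90 tcp [ 0.5329 -0.098   0.467 ] yaw_y 91.99 z [-3.e-04  1.e-04 -1.e+00] F [ 0.65  0.98 -1.25] g 0.0172
shift mm (tool) [-0.1  0.   7. ]
turn deg [ 0.01 -0.02 -0.01]
```

View pics/c16.png

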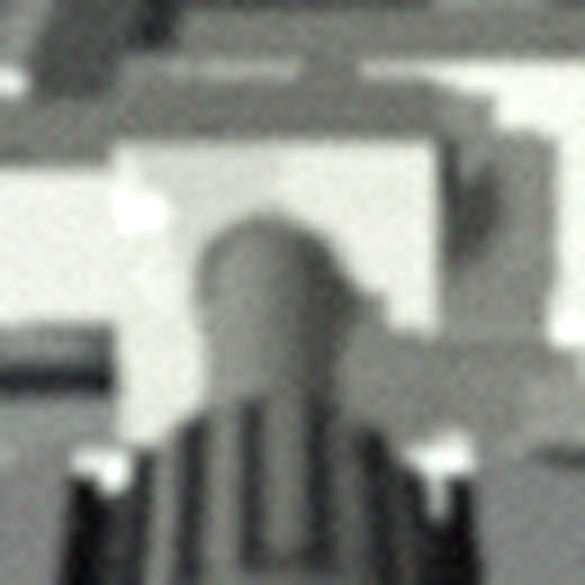

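>>> send_rows:
  motion: "0 0 1 0 0 0 -1;0 0 1 0 0 0 -1;0 0 0 0 0 0 -1"

```text
clock: 9.2
tool_pos: [0.5329, -0.098, 0.4648]
ee_rot: [0.055, -3.141, -0.0]
wrist_force: [0.4, 0.3, -0.4]
grip_width: 0.017
```

>>> send_rows:
  motion: "0 0 1 0 0 0 -1;0 0 1 0 0 0 -1;0 0 0 0 0 0 -1"

```text
clock: 9.45
tool_pos: [0.5329, -0.098, 0.4628]
ee_rot: [0.055, -3.141, -0.0]
wrist_force: [0.6, 1.1, -0.3]
grip_width: 0.0173
```

>>> send_rows:
  motion: "0 0 1 0 0 0 -1;0 0 1 0 0 0 -1;0 0 0 0 0 0 -1"

```text
clock: 9.7
tool_pos: [0.5329, -0.098, 0.4609]
ee_rot: [0.055, -3.141, -0.0]
wrist_force: [0.2, 0.0, -1.0]
grip_width: 0.017
```

Run:
```python
from h import *
rel([.533,-.098,.46],92)
t=save("wrist","w9")
cv2.imwrite("pics/c17.png",cv2.convertScaleAbs(cv2.resize(t[235:300,295:360],None,fx=9,fy=9,interpolation=2),alpha=1.2))
```

```text
t 9.70 tcp [ 0.5329 -0.098   0.4609] yaw_y 91.99 z [-4.e-04  2.e-04 -1.e+00] F [ 0.22  0.   -1.02] g 0.017
shift mm (tool) [-0.1  0.   0.9]
turn deg [ 0.01 -0.02 -0.01]
```

View pics/c17.png

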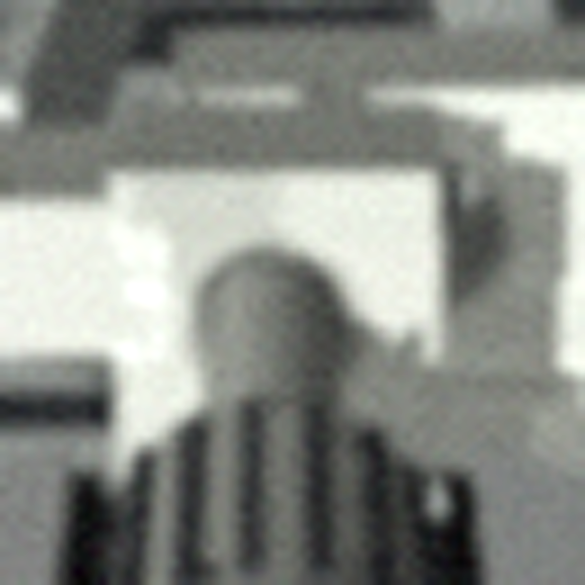

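Run:
```python
from h import *
import pickle
s,p=pickle.load(open("pics/w9.pkl","rb"))
f=ray("wrist",351.1,260.2,.206,p);print(f,f[1]-.0046, s["tool_pos"])
for u in (108,443):print(ray("wrist",295+u/9,235+290/9,.224,p)[1])
a=ray("wrist",325,262.6,.224,p); print(a+[.0046,0,0])
```

```text
[ 0.53145231 -0.08338794  0.206     ] -0.08798794048755346 [ 0.53292575 -0.09801521  0.46085655]
-0.10891633594921636
-0.0883604717267375
[ 0.53214641 -0.09907226  0.224     ]
```

>>> send_rows:
  motion: "0 0.5 0 0 0 0 -1;0 0.5 0 0 0 0 -1;0 0.5 0 0 0 0 -1;0 0.5 0 0 0 0 -1;0 0 0 0 0 0 -1"

```text
clock: 10.17
tool_pos: [0.5329, -0.0963, 0.4612]
ee_rot: [-0.054, 3.141, -0.002]
wrist_force: [0.7, -0.6, -1.2]
grip_width: 0.0173
```

>>> send_rows:
  motion: "0 0.6 0 0 0 0 -1;0 0.6 0 0 0 0 -1;0 0.6 0 0 0 0 -1;0 0.6 0 0 0 0 -1;0 0.6 0 0 0 0 -1;0 0 0 0 0 0 -1"

```text
clock: 10.67
tool_pos: [0.5328, -0.0938, 0.4613]
ee_rot: [-0.054, 3.141, -0.005]
wrist_force: [-0.5, -4.8, -0.9]
grip_width: 0.0177
```

>>> send_rows:
  motion: "0 0.6 0 0 0 0 -1;0 0.6 0 0 0 0 -1;0 0.6 0 0 0 0 -1;0 0.6 0 0 0 0 -1;0 0.6 0 0 0 0 -1;0 0 0 0 0 0 -1"

```text
clock: 11.17
tool_pos: [0.5327, -0.0909, 0.4613]
ee_rot: [-0.054, 3.141, -0.005]
wrist_force: [0.3, -5.2, -1.7]
grip_width: 0.0175
```

Run:
```python
from h import *
rel([.533,-.0878,.46],92)
t=save("wrist","w10")
cv2.imwrite("pics/c18.png",cv2.convertScaleAbs(cv2.resize(t[225:300,285:370],None,fx=8,fy=8,interpolation=2),alpha=1.2))
```

```text
t 11.17 tcp [ 0.5327 -0.0909  0.4613] yaw_y 91.96 z [ 2.0e-04 -3.1e-03 -1.0e+00] F [ 0.31 -5.16 -1.7 ] g 0.0175
shift mm (tool) [-0.4  3.1  1.3]
turn deg [-0.18  0.   -0.04]
```

View pics/c18.png

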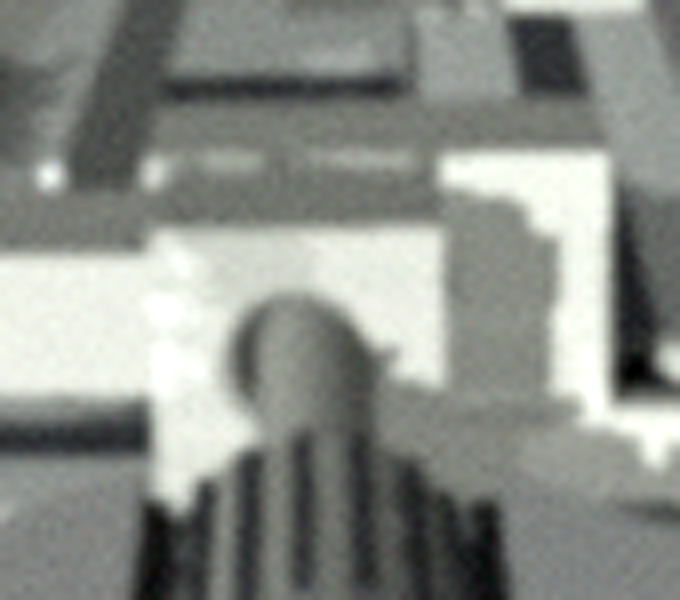

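Run:
```python
from h import *
import pickle
s,p=pickle.load(open("pics/w10.pkl","rb"))
for u in (150,443):print(ray("wrist",285+u/8,225+330/8,.224,p)[1])
for u in (228,378):print("hole/pin",ray("wrist",285+u/8,225+370/8,.224,p)[1])
for u in (265,378):print("pin",ray("wrist",285+u/8,225+415/8,.232,p)[1])
print(ray("wrist",285+297/8,225+292/8,.224,p)+[.0046,0,0])
print("frame right end",ray("wrist",285+613/8,225+300/8,.206,p)[1])
s,p=pickle.load(open("pics/w6.pkl","rb"))
print("frame right end w6",ray("wrist",295+508/7,190+165/7,.206,p)[1])
```

```text
-0.10437758816021582
-0.08412114511341087
hole/pin -0.09890186801847159
hole/pin -0.08849598079849937
pin -0.09616936614868546
pin -0.08858805721532714
[ 0.53166992 -0.09430559  0.224     ]
frame right end -0.0706917368951866
frame right end w6 -0.07092856365502531
```

>>> send_rows:
  motion: "0 0.6 0 0 0 0 -1;0 0.6 0 0 0 0 -1;0 0.6 0 0 0 0 -1;0 0.6 0 0 0 0 -1;0 0.6 0 0 0 0 -1;0 0.6 0 0 0 0 -1;0 0 0 0 0 0 -1"

```text
clock: 11.8
tool_pos: [0.5326, -0.0873, 0.4613]
ee_rot: [-0.054, 3.141, -0.005]
wrist_force: [0.3, -5.1, -1.1]
grip_width: 0.0175
```

>>> send_rows:
  motion: "0 0.5 0 0 0 0 -1;0 0.5 0 0 0 0 -1;0 0.5 0 0 0 0 -1;0 0.5 0 0 0 0 -1;0 0.5 0 0 0 0 -1;0 0 0 0 0 0 -1;0 0 0 0 0 0 -1"

```text
clock: 12.38
tool_pos: [0.5325, -0.0848, 0.4612]
ee_rot: [0.054, -3.141, 0.005]
wrist_force: [0.2, -4.7, -1.8]
grip_width: 0.0172
```

Run:
```python
from h import *
rel([.533,-.0878,.46],92)
t=save("wrist","w11")
cv2.imwrite("pics/c19.png",cv2.convertScaleAbs(cv2.resize(t[225:300,285:370],None,fx=8,fy=8,interpolation=2),alpha=1.2))
```

```text
t 12.38 tcp [ 0.5325 -0.0848  0.4612] yaw_y 91.96 z [ 0.     -0.0031 -1.    ] F [ 0.17 -4.72 -1.75] g 0.0172
shift mm (tool) [-0.4 -3.   1.2]
turn deg [-0.18 -0.   -0.04]
```

View pics/c19.png

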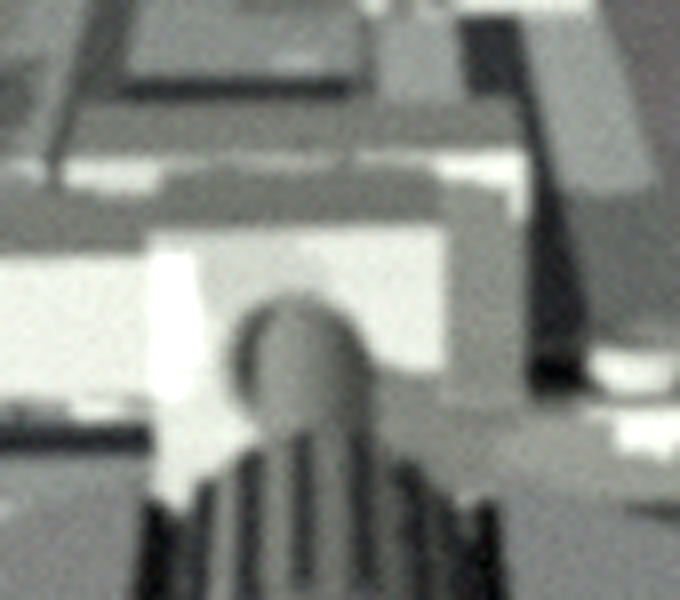

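Run:
```python
from h import *
import pickle
s,p=pickle.load(open("pics/w11.pkl","rb"))
for u in (150,443):print(ray("wrist",285+u/8,225+330/8,.224,p)[1])
print("frame right end",ray("wrist",285+527/8,225+330/8,.206,p)[1])
for v in (330,300,360): print(ray("wrist",285+525/8,225+v/8,.206,p))
```

```text
-0.0983213120686253
-0.07807243974685495
frame right end -0.07093612289727061
[ 0.5350471  -0.07108564  0.206     ]
[ 0.53268711 -0.07120871  0.206     ]
[ 0.53741931 -0.07096193  0.206     ]
```

>>> send_rows:
  motion: "0 -0.5 0 0 0 0 -1;0 -0.5 0 0 0 0 -1;0 -0.5 0 0 0 0 -1;0 0 0 0 0 0 -1;0 0 0 0 0 0 -1"

```text
clock: 12.85
tool_pos: [0.5325, -0.0856, 0.4612]
ee_rot: [0.054, -3.141, 0.001]
wrist_force: [0.7, -4.2, -0.2]
grip_width: 0.0171
```

>>> send_rows:
  motion: "0 -0.4 0 0 0 0 -1;0 0 0 0 0 0 -1;0 0 0 0 0 0 -1"

```text
clock: 13.1
tool_pos: [0.5325, -0.0858, 0.4612]
ee_rot: [-0.055, 3.141, 0.0]
wrist_force: [-0.6, -3.7, -0.5]
grip_width: 0.0174
```

Run:
```python
from h import *
rel([.533,-.0878,.46],92)
t=save("wrist","w12")
cv2.imwrite("pics/c20.png",cv2.convertScaleAbs(cv2.resize(t[225:300,285:370],None,fx=8,fy=8,interpolation=2),alpha=1.2))
```

```text
t 13.10 tcp [ 0.5325 -0.0858  0.4612] yaw_y 92.00 z [ 0.e+00  1.e-04 -1.e+00] F [-0.59 -3.68 -0.47] g 0.0174
shift mm (tool) [-0.4 -2.   1.2]
turn deg [ 0.01  0.   -0.  ]
```

View pics/c20.png

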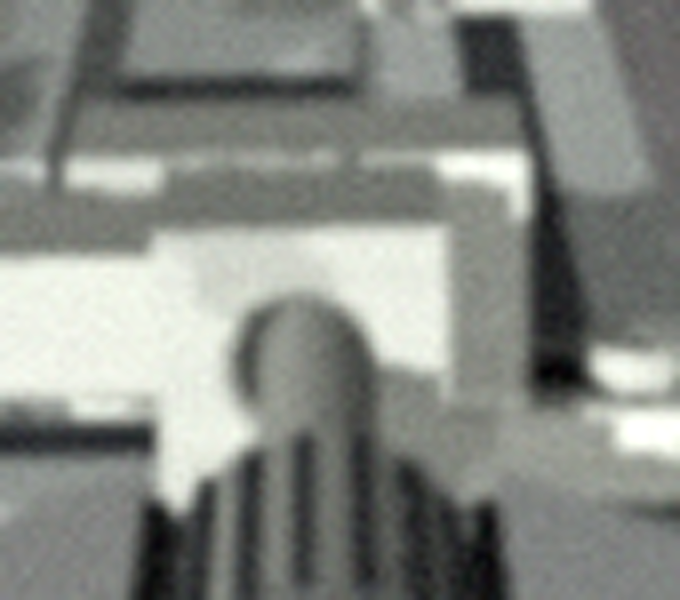

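>>> send_rows:
  motion: "0 -0.4 0 0 0 0 -1;0 -0.4 0 0 0 0 -1;0 0 0 0 0 0 -1;0 0 0 0 0 0 -1"

```text
clock: 13.48
tool_pos: [0.5326, -0.0863, 0.4611]
ee_rot: [0.055, -3.141, -0.002]
wrist_force: [0.5, -1.0, -0.0]
grip_width: 0.0173
```

>>> send_rows:
  motion: "0 -0.4 0 0 0 0 -1;0 0 0 0 0 0 -1;0 0 0 0 0 0 -1"

```text
clock: 13.73
tool_pos: [0.5326, -0.0867, 0.4609]
ee_rot: [0.055, -3.141, -0.002]
wrist_force: [-0.2, 0.7, -0.6]
grip_width: 0.0174
```

Run:
```python
from h import *
rel([.533,-.0878,.46],92)
t=save("wrist","w13")
cv2.imwrite("pics/c21.png",cv2.convertScaleAbs(cv2.resize(t[225:300,285:370],None,fx=8,fy=8,interpolation=2),alpha=1.2))
```

```text
t 13.73 tcp [ 0.5326 -0.0867  0.4609] yaw_y 92.01 z [-1.0e-04  1.4e-03 -1.0e+00] F [-0.22  0.69 -0.6 ] g 0.0174
shift mm (tool) [-0.4 -1.2  0.9]
turn deg [ 0.08 -0.01  0.01]
```

View pics/c21.png

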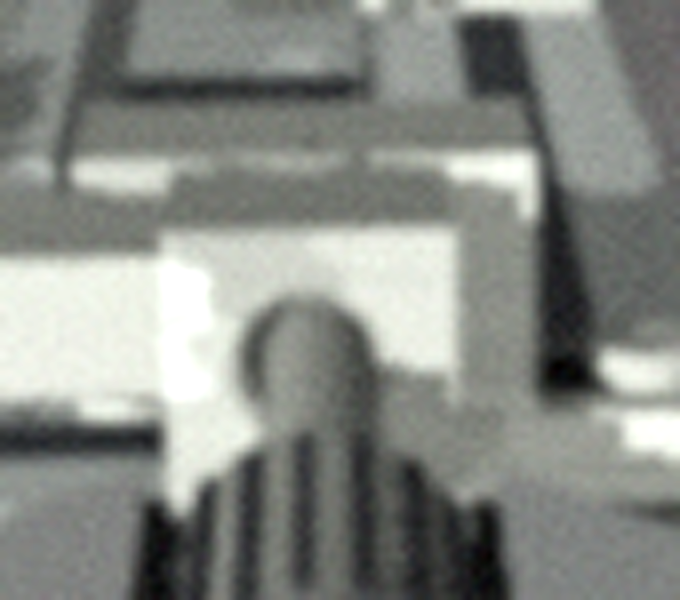

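>>> send_rows:
  motion: "0 0 1 0 0 0 -1;0 0 1 0 0 0 -1;0 0 1 0 0 0 -1;0 0 1 0 0 0 -1;0 0 1 0 0 0 -1;0 0 1 0 0 0 -1;0 0 0 0 0 0 -1;0 0 0 0 0 0 -1"

```text
clock: 14.45
tool_pos: [0.5326, -0.0871, 0.455]
ee_rot: [0.055, -3.141, -0.0]
wrist_force: [0.7, -0.7, -0.7]
grip_width: 0.0174
```

>>> send_rows:
  motion: "0 0 0.7 0 0 0 -1;0 0 0.7 0 0 0 -1;0 0 0 0 0 0 -1;0 0 0 0 0 0 -1"

```text
clock: 14.78
tool_pos: [0.5326, -0.087, 0.4537]
ee_rot: [0.055, -3.141, -0.0]
wrist_force: [-0.2, -0.9, -0.7]
grip_width: 0.0172
```

>>> send_rows:
  motion: "0 0 0.7 0 0 0 -1;0 0 0.5 0 0 0 -1;0 0 0 0 0 0 -1;0 0 0 0 0 0 -1"

```text
clock: 15.12
tool_pos: [0.5326, -0.087, 0.4525]
ee_rot: [0.055, -3.141, -0.0]
wrist_force: [-0.2, -0.7, -1.0]
grip_width: 0.0176
```

Nominal tip now about 0.206, the frame's top. Feeling on.

>>> send_rows:
  motion: "0 0 0.6 0 0 0 -1;0 0 0.6 0 0 0 -1;0 0 0 0 0 0 -1"

```text
clock: 15.37
tool_pos: [0.5326, -0.0871, 0.4512]
ee_rot: [0.055, -3.141, -0.0]
wrist_force: [-1.1, -0.3, -0.9]
grip_width: 0.0174
```

>>> send_rows:
  motion: "0 0 0.6 0 0 0 -1;0 0 0.6 0 0 0 -1;0 0 0 0 0 0 -1"

```text
clock: 15.62
tool_pos: [0.5326, -0.087, 0.45]
ee_rot: [0.055, -3.141, -0.0]
wrist_force: [0.3, 0.3, -0.9]
grip_width: 0.017
```

>>> send_rows:
  motion: "0 0 0.6 0 0 0 -1;0 0 0.6 0 0 0 -1;0 0 0 0 0 0 -1"

```text
clock: 15.87
tool_pos: [0.5326, -0.0871, 0.4488]
ee_rot: [0.055, -3.141, -0.0]
wrist_force: [0.2, 0.9, -0.6]
grip_width: 0.0174
```

>>> send_rows:
  motion: "0 0 0.8 0 0 0 -1;0 0 0.8 0 0 0 -1;0 0 0.8 0 0 0 -1;0 0 0.8 0 0 0 -1;0 0 0 0 0 0 -1"

```text
clock: 16.28
tool_pos: [0.5325, -0.0871, 0.4455]
ee_rot: [0.055, -3.141, -0.0]
wrist_force: [-0.1, 0.9, -0.8]
grip_width: 0.0169
```

Run:
```python
from h import *
rel([.533,-.0878,.426],92)
t=save("wrist","w14")
cv2.imwrite("pics/c22.png",cv2.convertScaleAbs(cv2.resize(t[225:345,265:385],None,fx=5,fy=5,interpolation=2),alpha=1.2))
```

```text
t 16.28 tcp [ 0.5325 -0.0871  0.4455] yaw_y 91.99 z [-4.e-04  1.e-04 -1.e+00] F [-0.09  0.91 -0.83] g 0.0169
shift mm (tool) [-0.4 -0.8 19.5]
turn deg [ 0.01 -0.02 -0.01]
```

View pics/c22.png

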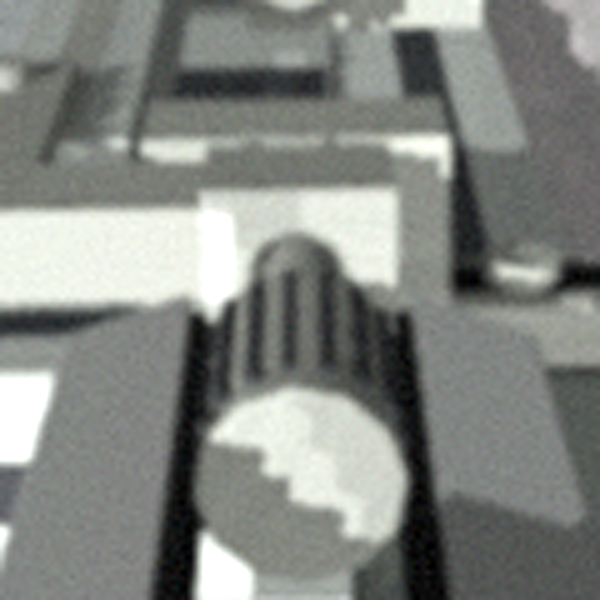

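>>> send_rows:
  motion: "0 0 1 0 0 0 -1;0 0 1 0 0 0 -1;0 0 1 0 0 0 -1;0 0 1 0 0 0 -1;0 0 0 0 0 0 -1"

```text
clock: 16.75
tool_pos: [0.5325, -0.087, 0.4414]
ee_rot: [0.055, -3.141, -0.0]
wrist_force: [0.2, 0.5, 0.1]
grip_width: 0.0173
```

>>> send_rows:
  motion: "0 0 1 0 0 0 -1;0 0 1 0 0 0 -1;0 0 1 0 0 0 -1;0 0 1 0 0 0 -1;0 0 1 0 0 0 -1;0 0 0 0 0 0 -1"

```text
clock: 17.25
tool_pos: [0.5325, -0.087, 0.4364]
ee_rot: [0.055, -3.141, -0.0]
wrist_force: [0.3, -0.5, -0.8]
grip_width: 0.0171
```

>>> send_rows:
  motion: "0 0 1 0 0 0 -1;0 0 1 0 0 0 -1;0 0 1 0 0 0 -1;0 0 1 0 0 0 -1;0 0 1 0 0 0 -1;0 0 0 0 0 0 -1"

```text
clock: 17.75
tool_pos: [0.5325, -0.087, 0.4314]
ee_rot: [0.055, -3.141, -0.0]
wrist_force: [-0.8, -0.9, -0.5]
grip_width: 0.0175
```

Run:
```python
from h import *
rel([.533,-.0878,.426],92)
t=save("wrist","w15")
cv2.imwrite("pics/c23.png",cv2.convertScaleAbs(cv2.resize(t[225:345,265:385],None,fx=5,fy=5,interpolation=2),alpha=1.2))
```

```text
t 17.75 tcp [ 0.5325 -0.087   0.4314] yaw_y 91.99 z [-5.e-04  2.e-04 -1.e+00] F [-0.8  -0.88 -0.49] g 0.0175
shift mm (tool) [-0.5 -0.8  5.4]
turn deg [ 0.01 -0.03 -0.01]
```

View pics/c23.png

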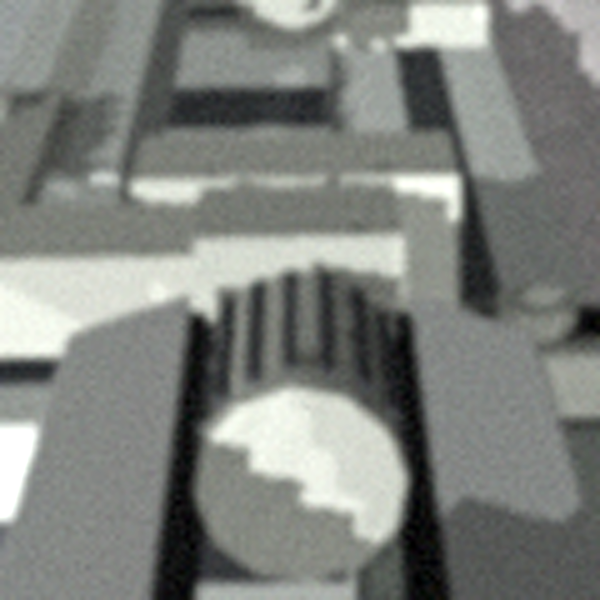

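Small steps to seating, reading force.

>>> send_rows:
  motion: "0 0 1 0 0 0 -1;0 0 1 0 0 0 -1;0 0 1 0 0 0 -1;0 0 0 0 0 0 -1"

```text
clock: 18.13
tool_pos: [0.5325, -0.087, 0.4285]
ee_rot: [0.055, -3.141, -0.0]
wrist_force: [0.3, -0.4, -0.8]
grip_width: 0.0173
```

>>> send_rows:
  motion: "0 0 0.5 0 0 0 -1;0 0 0.5 0 0 0 -1;0 0 0 0 0 0 -1"

```text
clock: 18.38
tool_pos: [0.5326, -0.0871, 0.4276]
ee_rot: [0.055, -3.141, -0.0]
wrist_force: [-0.6, 0.6, -0.2]
grip_width: 0.0175
```

>>> send_rows:
  motion: "0 0 0.5 0 0 0 -1;0 0 0 0 0 0 -1"

```text
clock: 18.55
tool_pos: [0.5326, -0.0871, 0.4272]
ee_rot: [0.055, -3.141, -0.0]
wrist_force: [0.6, 0.3, -0.8]
grip_width: 0.0174
```

>>> send_rows:
  motion: "0 0 0.5 0 0 0 -1;0 0 0 0 0 0 -1"

```text
clock: 18.72
tool_pos: [0.5326, -0.0871, 0.4267]
ee_rot: [0.055, -3.141, -0.0]
wrist_force: [0.0, -0.3, -0.8]
grip_width: 0.017
```

>>> send_rows:
  motion: "0 0 0.4 0 0 0 -1;0 0 0 0 0 0 -1;0 0 0 0 0 0 -1"

```text
clock: 18.97
tool_pos: [0.5326, -0.0871, 0.4265]
ee_rot: [-0.055, 3.141, -0.0]
wrist_force: [-0.6, -0.4, -0.4]
grip_width: 0.0172
```

>>> send_rows:
  motion: "0 0 0.4 0 0 0 -1;0 0 0 0 0 0 -1;0 0 0 0 0 0 -1"

```text
clock: 19.22
tool_pos: [0.5326, -0.087, 0.4265]
ee_rot: [-0.055, 3.141, -0.0]
wrist_force: [-1.6, -0.7, 2.7]
grip_width: 0.017
```

>>> send_rows:
  motion: "0 0 0.4 0 0 0 -1;0 0 0 0 0 0 -1;0 0 0 0 0 0 -1"

```text
clock: 19.47
tool_pos: [0.5326, -0.087, 0.4264]
ee_rot: [-0.055, 3.141, -0.0]
wrist_force: [-1.9, 0.3, 5.2]
grip_width: 0.0171
```

>>> send_rows:
  motion: "0 0 0.3 0 0 0 -1;0 0 0 0 0 0 -1;0 0 0 0 0 0 -1"

```text
clock: 19.72
tool_pos: [0.5326, -0.087, 0.4264]
ee_rot: [-0.055, 3.14, -0.0]
wrist_force: [-3.2, 0.8, 7.1]
grip_width: 0.0175
```

>>> send_rows:
  motion: "0 0 -0.8 0 0 0 -1;0 0 0 0 0 0 -1;0 0 0 0 0 0 -0.5;0 0 0 0 0 0 -0.5;0 0 0 0 0 0 -0.5;0 0 0 0 0 0 -0.5;0 0 0 0 0 0 -0.5"

```text
clock: 20.3
tool_pos: [0.5326, -0.0871, 0.4256]
ee_rot: [0.055, -3.141, -0.0]
wrist_force: [-0.1, -0.8, 1.1]
grip_width: 0.0231
```

Run:
```python
from h import *
rel([.533,-.0878,.426],92)
t=save("wrist","w16")
cv2.imwrite("pics/c24.png",cv2.convertScaleAbs(cv2.resize(t[225:345,265:385],None,fx=5,fy=5,interpolation=2),alpha=1.2))
```

```text
t 20.30 tcp [ 0.5326 -0.0871  0.4256] yaw_y 91.99 z [-5.e-04  2.e-04 -1.e+00] F [-0.06 -0.82  1.06] g 0.0231
shift mm (tool) [-0.4 -0.8 -0.4]
turn deg [ 0.01 -0.03 -0.01]
```

View pics/c24.png

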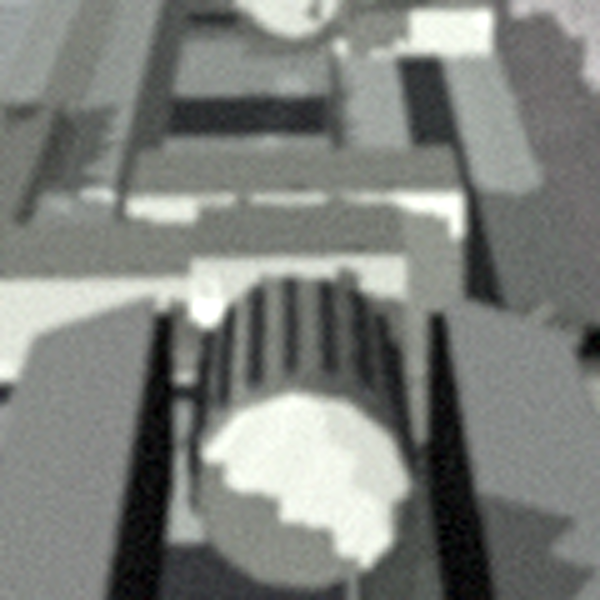

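>>> send_rows:
  motion: "0 0 0 0 0 0 -0.1;0 0 0 0 0 0 -0.1;0 0 0 0 0 0 -0.1;0 0 0 0 0 0 -0.1;0 0 -2 0 0 0 -0.1;0 0 -5 0 0 0 -0.1;0 0 -10 0 0 0 -0.1;0 0 -15 0 0 0 -0.1;0 0 -20 0 0 0 -0.1;0 0 -15 0 0 0 -0.1;-5 0 -10 0 0 0 -0.1;-15 0 -5 0 0 0 -0.1;-15 0 0 0 0 0 -0.1;-5 0 0 0 0 0 -0.1;0 0 0 0 0 0 -0.1;0 0 0 0 0 0 -0.1"

```text
clock: 21.68
tool_pos: [0.5724, -0.0856, 0.508]
ee_rot: [0.055, -3.14, -0.0]
wrist_force: [-0.2, -0.7, -0.6]
grip_width: 0.0424
```

Run:
```python
from h import *
rel([.533,-.0878,.426],92)
t=save("wrist","w17")
import pickle
cv2.imwrite("pics/c25.png",cv2.resize(t[130:280,235:415],None,fx=4,fy=4,interpolation=2))
s=save("scene","s17")
cv2.imwrite("pics/c26.png",cv2.resize(s[110:210,290:390],None,fx=6,fy=6,interpolation=2))
print("knob top if home",proj("wrist",[.5318,-.0879,.252]), "if 3mm high",proj("wrist",[.5318,-.0879,.255]))
```

```text
t 21.68 tcp [ 0.5724 -0.0856  0.508 ] yaw_y 92.00 z [-1.e-03  1.e-04 -1.e+00] F [-0.25 -0.74 -0.57] g 0.0424
shift mm (tool) [39.4 -0.8 82. ]
turn deg [ 0.01 -0.06  0.  ]
knob top if home [325.04531919 194.38199996] if 3mm high [325.04493655 195.21654141]
```

View pics/c25.png

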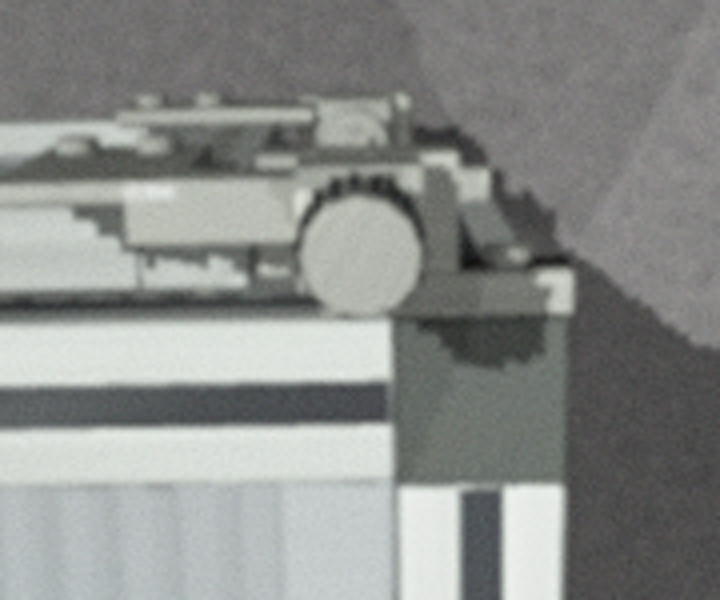

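View pics/c26.png

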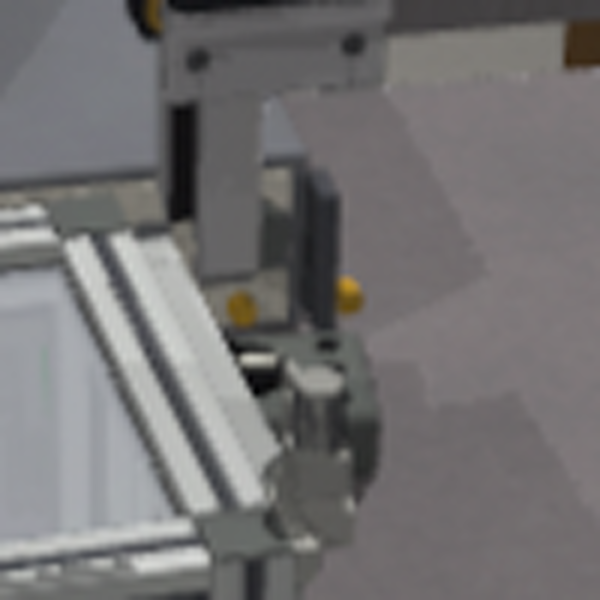

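View pics/s17.png

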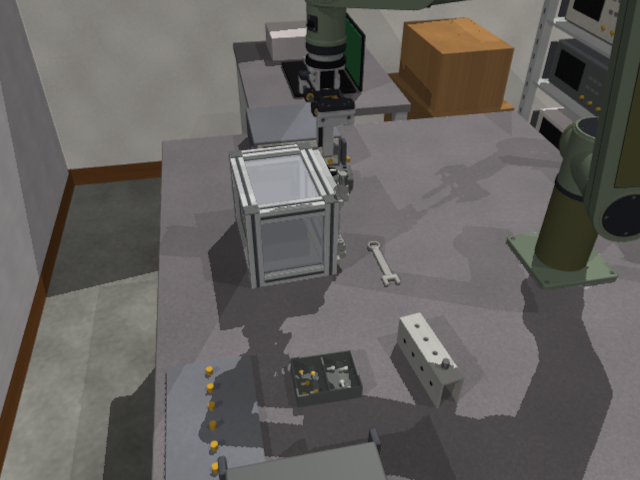

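Run:
```python
from h import *
for z in (.252,.224,.208): print(z,(proj("scene",[.5318,-.0879,z])-[290,110])*6)
im=cv2.imread("pics/s17.png")
cv2.imwrite("pics/c27.png",cv2.convertScaleAbs(cv2.resize(im[160:210,325:360],None,fx=12,fy=12,interpolation=2),alpha=1.6))
```

```text
0.252 [310.22578032 378.84743104]
0.224 [307.67494012 445.98006017]
0.208 [306.2494962  483.49467899]
```

View pics/c27.png

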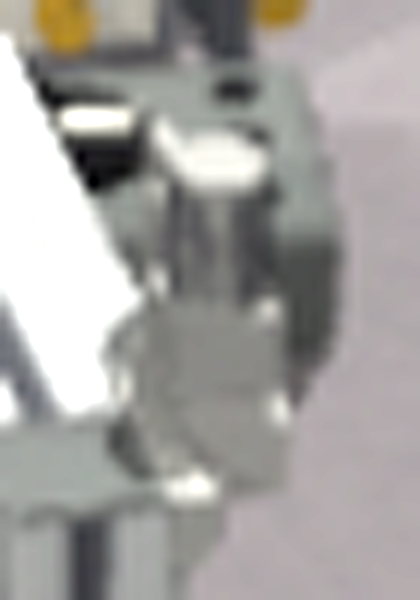

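Run:
```python
from plant import *
print(sign_off())
```

```text
the job is handed in; nothing more can be done
None
```

The long hinge pin is through both knuckles with its knob seated on the door's knuckle. I released it, backed the gripper clear and handed the job in at about 22 s of the 58 s allowed.

- **Grasp and start:** I took the long pin from the -y end hole of the channel and started it about 9 mm into the door's knuckle.
- **Drawing the door up:** I moved the door about 10 mm along the enclosure's +y, with readings of about 5 N. I then eased off the side load.
- **Threading:** The pin went down through both knuckles at about 1 N of read force. It stopped at the predicted seating height. I pressed to about 7 N there, then let go.

**Last checks:**
- The scene and wrist pictures put the knob top within about 1.5 pixels of where a seated pin would show, and no bare shaft is visible under the knob.
- The wrist picture is not precise enough to show a gap of a few millimetres. The seating rests on the scene picture and the contact felt at the end.
- The spare pin, wrench and tray look unmoved in the last scene picture. The arm never went near the multimeter, but I did not check it in a picture after the pin went in.

**A disagreement:** the top camera placed the pin about 5 mm off in x from the wrist camera, so I went by the wrist camera. No other check failed.

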